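# Stand the bottles on the coasters by height

### The job

Stand the three glass bottles on the three round coasters in order of height, one in the middle of each: the tallest on the left-most coaster as the robot looks at them, the shortest on the right-most. The small lidded tin that occupies one of the coasters belongs in the middle of the square wooden trivet. Keep everything upright, set it down gently without dropping it, and leave the pepper mill and the empty brass tumbler where they stand.

Things in the scene. Friction and masses are not known exactly. Their poses are not given: they have to be found in the camera images.
- bottle_tall: The tallest glass bottle, brass-coloured cap. Loose, about 0.3 to 0.55 kg. Round body 62 mm across up to 102 mm high, then the neck and cap: to the touch a straight round grip about 22 mm across from 102 mm to the top at 168 mm (the sloping shoulder is looks only); take it there from above. Origin: centre of the underside, z up; yaw is of no account.
- bottle_mid: The middle glass bottle, brass-coloured cap. Loose, about 0.15 to 0.27 kg. Round body 52 mm across up to 84 mm high, then the neck and cap: to the touch a straight round grip about 20 mm across from 84 mm to the top at 138 mm (the sloping shoulder is looks only); take it there from above. Origin: centre of the underside, z up; yaw is of no account.
- bottle_short: The shortest glass bottle, black cap. Loose, about 0.12 to 0.22 kg. Round body 47 mm across up to 73 mm high, then the neck and cap: to the touch a straight round grip about 19 mm across from 73 mm to the top at 121 mm (the sloping shoulder is looks only); take it there from above. Origin: centre of the underside, z up; yaw is of no account.
- tin: Small round brass-coloured tin with a darker lid, fixed on; 62 mm across, 70 mm high, loose, about 0.16 kg. Starts on one of the three coasters. Origin: centre of the underside, z up.
- coaster_a: One of three like round coasters, dark walnut with a brass rim, 100 mm across, 7 mm thick, flat top, fixed to the worktop. The three and the trivet stand in a rough row along the front of the worktop, in any order. Origin: centre of the underside, z up, y to the robot's left.
- coaster_b: One of three like round coasters, dark walnut with a brass rim, 100 mm across, 7 mm thick, flat top, fixed to the worktop. The three and the trivet stand in a rough row along the front of the worktop, in any order. Origin: centre of the underside, z up, y to the robot's left.
- coaster_c: One of three like round coasters, dark walnut with a brass rim, 100 mm across, 7 mm thick, flat top, fixed to the worktop. The three and the trivet stand in a rough row along the front of the worktop, in any order. Origin: centre of the underside, z up, y to the robot's left.
- trivet: Square trivet of six light wooden slats, 110 x 110 mm, flat top 10 mm above the worktop, fixed to it; stands in the same row as the coasters. Origin: centre of the underside, z up, slats along its x.
- pepper_mill: Turned dark walnut pepper mill, 55 mm across, 153 mm high, loose; stands in the row of bottles behind the coasters. To be left alone. Origin: centre of the underside.
- tumbler: Empty brass tumbler, 67 mm across, 74 mm high, loose; stands in the row of bottles behind the coasters. To be left alone. Origin: centre of the underside.

How it is judged:
At the end, for the whole second after the job is handed in: Tallest bottle on the left-most (+y) round coaster, middle one on the middle, shortest on the right-most, centres within 15 mm; tin within 18 mm of the trivet's centre; all four upright (0.1 rad) on these tops, released and at rest (((y of coaster_a in the frame of coaster_b above 0 m and y of coaster_b in the frame of coaster_c above 0 m and horizontal distance between bottle_tall and coaster_a below 0.015 m and horizontal distance between bottle_mid and coaster_b below 0.015 m and horizontal distance between bottle_short and coaster_c below 0.015 m) or (y of coaster_a in the frame of coaster_c above 0 m and y of coaster_c in the frame of coaster_b above 0 m and horizontal distance between bottle_tall and coaster_a below 0.015 m and horizontal distance between bottle_mid and coaster_c below 0.015 m and horizontal distance between bottle_short and coaster_b below 0.015 m) or (y of coaster_b in the frame of coaster_a above 0 m and y of coaster_a in the frame of coaster_c above 0 m and horizontal distance between bottle_tall and coaster_b below 0.015 m and horizontal distance between bottle_mid and coaster_a below 0.015 m and horizontal distance between bottle_short and coaster_c below 0.015 m) or (y of coaster_b in the frame of coaster_c above 0 m and y of coaster_c in the frame of coaster_a above 0 m and horizontal distance between bottle_tall and coaster_b below 0.015 m and horizontal distance between bottle_mid and coaster_c below 0.015 m and horizontal distance between bottle_short and coaster_a below 0.015 m) or (y of coaster_c in the frame of coaster_a above 0 m and y of coaster_a in the frame of coaster_b above 0 m and horizontal distance between bottle_tall and coaster_c below 0.015 m and horizontal distance between bottle_mid and coaster_a below 0.015 m and horizontal distance between bottle_short and coaster_b below 0.015 m) or (y of coaster_c in the frame of coaster_b above 0 m and y of coaster_b in the frame of coaster_a above 0 m and horizontal distance between bottle_tall and coaster_c below 0.015 m and horizontal distance between bottle_mid and coaster_b below 0.015 m and horizontal distance between bottle_short and coaster_a below 0.015 m)) and horizontal distance between tin and trivet below 0.018 m and height (world z) of tin between 0.007 and 0.013 m and angle between each of tin, bottle_tall, bottle_mid, bottle_short's own z axis and vertical below 0.1 rad and linear speed of each of tin, bottle_tall, bottle_mid, bottle_short below 0.02 m/s and angular speed of each of tin, bottle_tall, bottle_mid, bottle_short below 0.2 rad/s and contact force between each of tin, bottle_tall, bottle_mid, bottle_short and the fingers below 0.05 N and height (world z) of bottle_tall between 0.004 and 0.01 m and height (world z) of bottle_mid between 0.004 and 0.01 m and height (world z) of bottle_short between 0.004 and 0.01 m); the robot touches nothing.
It fails at once if the pepper mill or the tumbler is pushed away (over 25 mm) or tipped (over 0.3 rad) (distance of any of pepper_mill, tumbler from where it was at the start of the episode above 0.025 m or angle between any of pepper_mill, tumbler's own z axis and vertical above 0.3 rad).
It fails at once if a bottle or the tin is tipped by more than 0.6 rad (angle between any of bottle_tall, bottle_mid, bottle_short, tin's own z axis and vertical above 0.6 rad).
It fails at once if a bottle or the tin is dropped: it moves faster than 0.6 m/s (a fall of about 20 mm) with no finger on it ((linear speed of bottle_tall above 0.6 m/s and contact force between bottle_tall and the fingers below 0.05 N) or (linear speed of bottle_mid above 0.6 m/s and contact force between bottle_mid and the fingers below 0.05 N) or (linear speed of bottle_short above 0.6 m/s and contact force between bottle_short and the fingers below 0.05 N) or (linear speed of tin above 0.6 m/s and contact force between tin and the fingers below 0.05 N)).
It also fails if it takes over 106 s, if anything falls off the work surface, if the arm or the gripper's body presses on something with over 40 N, if the wrist force passes 120 N, or if a joint passes its speed limit or range.

### The arm

A 7-joint arm with a two-finger parallel gripper is mounted at the origin on a cart in front of the work surface, level with it; the furniture and walls round the work are solid. World frame = base frame: x ahead of the robot, y to its left, z up, the work surface at z = 0. Lengths are in m, angles in rad, forces in N, time in s.
With the tool pointing down it reaches from about 0.425 to 1.025 m from the base axis. Payload 3.6 kg.
Tool frame: the origin (TCP) lies at the very end of the fingers, on their centre line; the grasp point (between the pads) lies 19 mm behind it (tcp_to_grasp is the distance from the TCP to the grasp point, in m); z points along the fingers, y is the line along which they close (so a half turn about z gives the same grasp; the last joint's range is limited). The gripper opens to 85 mm and grips with 20 to 120 N. Pads are 22 mm wide; open, the fingers measure 114 mm over their backs; the gripper's body (76 mm by 85 mm) begins 54 mm behind the grasp point. The pads swing forward as they close: fully open they stand 13 mm farther back than shut.
Start: joints at [1.179, 0.591, 0.048, 1.609, -0.033, 0.943, -0.034], TCP at [0.213, -0.693, 0.231] pointing down, gripper open.
Joint ranges: [-2.69, 2.69], [-0.47, 2.24], [-1.27, 1.36], [0.19, 2.51], [-1.53, 4.68], [0.08, 2.07], [-3.09, 3.09]. Speed limits (rad/s): [2.57, 2.57, 3.14, 3.14, 3.14, 3.14, 3.14].

### API

Orientations are given as [roll, pitch, yaw] about the fixed x, y, z axes, in that order (R = Rz(yaw) Ry(pitch) Rx(roll)).
In Python, from bench import get_obs, get_image, get_calibration, sign_off, tcp_to_grasp gives the robot as it stands. The module is installed in compiled form; this text tells all that it offers.
- The arm moves only by the shell command python3 -m creep 'ROWS' [OPENING] [FORCE]. ROWS is JSON, a list of rows, each an object of numbers: "tx", "ty", "tz": the shift along the tool's x, y, z as a fraction of full scale; "rx", "ry", "rz": the turn, a rotation vector about the tool's x, y, z as a fraction of full scale. A call has 1 to 12 rows; each row shifts and turns the commanded pose from where the row before left it, along the tool's axes as they then stand; what a row does not reach is not made up. Full scale, the value 1, is 1 m for a shift and 360 degrees for a turn. A row lasts 1/12 s, in which the tool goes at most 41.7 mm and 7.16 degrees, less where a joint would pass 70% of its speed; a pose out of reach is approached as far as the arm can. A call with a number of a shift or a turn outside -1 to 1 is refused whole. A call with a gripper value outside its range is refused whole. OPENING is the opening, from -1 (shut) to 1 (fully open), set as the call begins (- or left out, the last holds). The fingers move at their own pace and stop on an object; FORCE is the grip in N (left out, the last holds). Time passes only in rows, so rows that do not move let the fingers close. It gives the time, the measured TCP pose, the force, the opening and the grip force at its end, in the units of the state.
- get_obs(): the state, without advancing time (a new reading comes with each control period).
- get_image(name): name is "scene" or "top"; returns the picture (480x640x3 uint8, red, green, blue); there is no depth.
- get_calibration(name): a dict with "fovy" (degrees; the focal length in pixels is half the picture's height over the tangent of half this angle, whatever the lens; pixels are square), "cx", "cy" (the principal point, pixels), "R" (3x3) and "t" (3): a world point X has camera coordinates R X + t. Camera axes: x right, y down, z forward; pixel columns grow to the right and rows downward; lengths in m; the calibration is good to about 2 mm. A picture is of the moment at which its call begins. get_calibration takes no time and is no camera call.
- sign_off(): hands the job in; it is judged then, once.
The state is a dict: "clock": time; "joint_positions": joint angles; "dq": joint speeds; "tau": joint torques, N m; "tool_pos": TCP position; "ee_rot": TCP orientation; "wrist_force": force on the tool from outside, world axes, zero at the start; "wrist_torque": the same for the moment, N m; "gripper_width": finger opening in m; "finger_force": force on a finger pad.
Only numpy, scipy, OpenCV 4.12 (cv2) and the standard library are available. Lean on these libraries where they do the work, as an engineer would, in place of code of your own. Each camera call takes 0.05 s, during which the arm holds its last target. There are 200 camera calls.

## Working session

There is one attempt and no reset: what is moved stays moved. The work goes in short steps, Python scripts to look and compute and a shell command to move; the robot and the scene stay as the last step left them, time stands still between calls to the robot, and variables do not carry over. Pictures are saved under pics/ and viewed, at most 14 in all, crops included, and the job is handed in when it is done.

```bash
mkdir -p pics; python3 - <<'E'
from bench import *
import cv2,numpy as np
print(get_obs(),tcp_to_grasp)
for n in("scene","top"):
    c=get_calibration(n);print(n,c)
    cv2.imwrite(f"pics/{n}0.png",get_image(n)[:,:,::-1])
E
```

```text
{'clock': 0.0, 'joint_positions': array([ 1.17848515,  0.59210752,  0.04829411,  1.60983681, -0.03327357,
        0.94268242, -0.03371644]), 'dq': array([ 0.00272373, -0.00036847,  0.00097989,  0.00135507,  0.0013103 ,
        0.00059559,  0.0015121 ]), 'tau': array([ 6.93272614e-05, -5.48694563e+01,  1.54571660e+00, -1.98123497e+01,
        9.25433094e-03,  8.77898798e-03,  3.68574334e-06]), 'tool_pos': array([ 0.21318847, -0.69208119,  0.23014374]), 'ee_rot': array([-3.13936729e+00,  1.43858382e-04,  2.98895379e-01]), 'wrist_force': array([-0.40944089,  0.84767853,  0.92305331]), 'wrist_torque': array([-0.04373414, -0.01579928, -0.0187568 ]), 'finger_force': 0.0, 'gripper_width': 0.08522713966138434} 0.0187
scene {'fovy': 54.17575180103604, 'cx': 323.8960179316084, 'cy': 244.0071184998229, 'R': array([[ 0.8020717 , -0.59698604, -0.01698994],
       [-0.4051407 , -0.52297888, -0.74990273],
       [ 0.43879608,  0.60835908, -0.6613299 ]]), 't': array([-0.43555575,  0.227817  ,  0.67894973])}
top {'fovy': 51.97635698012758, 'cx': 309.1795526461103, 'cy': 241.61892828982232, 'R': array([[ 0.00165876, -0.99960539, -0.02804134],
       [-0.99344799,  0.00155714, -0.11427456],
       [ 0.11427313,  0.02804717, -0.99305338]]), 't': array([-0.04530419,  0.54054862,  0.9067588 ])}
```

View pics/scene0.png

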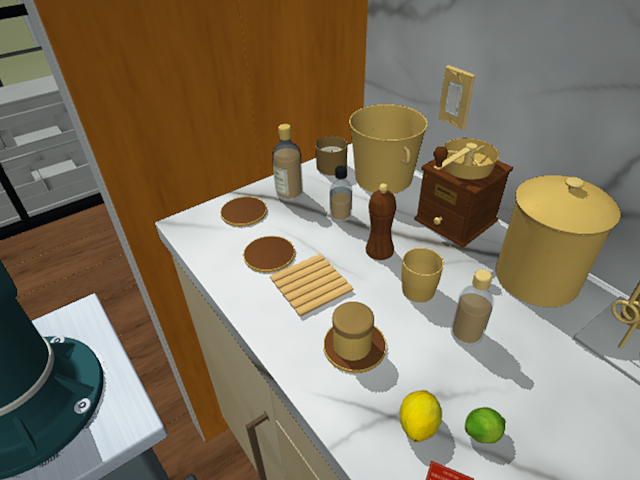

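View pics/top0.png

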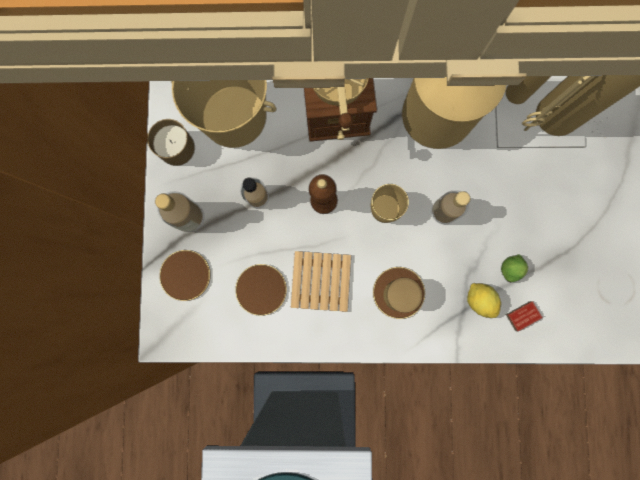

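```bash
cat > h.py <<'E'
from bench import *
import cv2,numpy as np
def foc(c): return 240/np.tan(np.radians(c["fovy"])/2)
def ray(n,u,v):
    c=get_calibration(n); f=foc(c); R=c["R"]
    p=np.c_[(np.atleast_1d(u)-c["cx"])/f,(np.atleast_1d(v)-c["cy"])/f,np.ones(np.size(u))]
    return -R.T@c["t"], p@R
def cast(n,u,v,z):
    o,d=ray(n,u,v); return (o+d*((z-o[2])/d[:,2])[:,None])[:,:2]
def proj(n,X):
    c=get_calibration(n); q=c["R"]@np.array(X,float)+c["t"]; return foc(c)*q[:2]/q[2]+[c["cx"],c["cy"]]
def blob(im,win,lo,hi):
    u0,v0,u1,v1=win
    m=cv2.inRange(cv2.cvtColor(im[v0:v1,u0:u1],cv2.COLOR_RGB2HSV),lo,hi)
    cs=cv2.findContours(m,cv2.RETR_EXTERNAL,cv2.CHAIN_APPROX_NONE)[0]
    k=max(cs,key=cv2.contourArea)[:,0]; return k+[u0,v0]
def circ(n,k,z):
    p=cast(n,k[:,0],k[:,1],z); (x,y),r=cv2.minEnclosingCircle((p*1000).astype(np.float32)); return np.round([x,y,r],1)
E
python3 - <<'E'
from h import *
t=cv2.imread("pics/top0.png")[:,:,::-1].copy(); s=cv2.imread("pics/scene0.png")[:,:,::-1].copy()
W={"cL":(150,240,220,305),"cM":(228,258,292,322),"cR":(366,260,432,324),"triv":(288,245,356,318)}
S={"cL":(215,190,273,230),"cM":(238,230,299,273),"cR":(318,328,393,376),"triv":(268,250,356,318)}
for k in W:
    b=blob(t,W[k],(0,70,0),(40,255,255)); z=.010 if k=="triv" else .007
    p=cast("top",b[:,0],b[:,1],z)
    r=cv2.minAreaRect((p*1000).astype(np.float32))
    print(k,circ("top",b,z),"rect",np.round(np.r_[r[0],r[1],r[2]],1))
    if k in("cL","cM"): print("  scene",circ("scene",blob(s,S[k],(0,70,0),(40,255,255)),.007))
hs=cv2.cvtColor(t,cv2.COLOR_RGB2HSV); h2=cv2.cvtColor(s,cv2.COLOR_RGB2HSV)
for n,u,v in [("tallcap",162,201),("tallbody",180,214),("shortcap",250,185),("midcap",462,199),("midbody",450,208),("tinlid",404,294),("cork",385,285)]: print(n,hs[v,u],hs[v+2,u+2])
for n,u,v in [("tallcap",285,130),("shortcap",341,172),("midcap",482,276),("tinlid",353,314),("tinside",353,340),("midneck",480,288)]: print(n,h2[v,u])
a=t[170:320,140:480]; cv2.imwrite("pics/a.png",cv2.resize(a,None,fx=2.3,fy=2.3,interpolation=2)[:,:,::-1])
cr=lambda u0,v0,u1,v1:cv2.resize(s[v0:v1,u0:u1],(380,460),interpolation=2)
cv2.imwrite("pics/b.png",np.hstack([cr(265,115,365,236),cr(445,260,545,381)])[:,:,::-1])
E
```

```text
cL [478.6 198.9  49.8] rect [478.4 198.6  97.7  96.4   1.4]
  scene [476.8 193.9  53.2]
cM [450.9  49.4  49.4] rect [450.8  49.1  96.3  96.6  45.4]
  scene [445.7  47.   51.5]
cR [ 445.1 -216.4   49.3] rect [ 445.5 -216.7   96.3   96.9   44.7]
triv [467.7 -66.9  75.1] rect [467.  -66.7 108.8 108.7  86. ]
tallcap [ 20 111 207] [ 20 111 207]
tallbody [ 19  91 126] [ 19  88 122]
shortcap [90 19 41] [135  15  34]
midcap [ 21  96 220] [ 21  98 219]
midbody [ 18  75 143] [ 18  74 141]
tinlid [ 18 111 151] [ 19 108 154]
cork [ 14 135 113] [ 19 113 111]
tallcap [ 22 142 153]
shortcap [120  20  25]
midcap [ 23 113 222]
tinlid [ 20 138 150]
tinside [ 22 141 154]
midneck [ 22 127 154]
```

View pics/a.png

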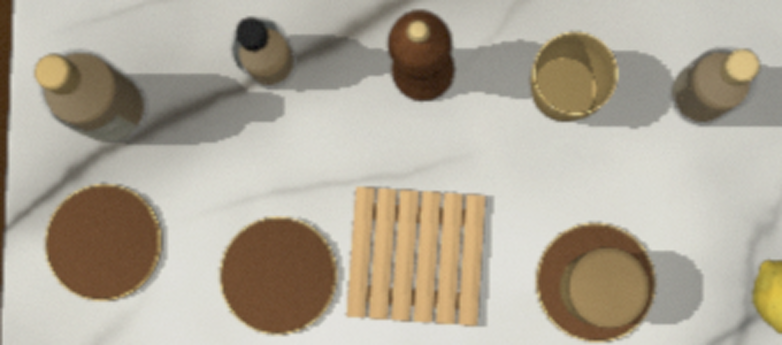

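View pics/b.png

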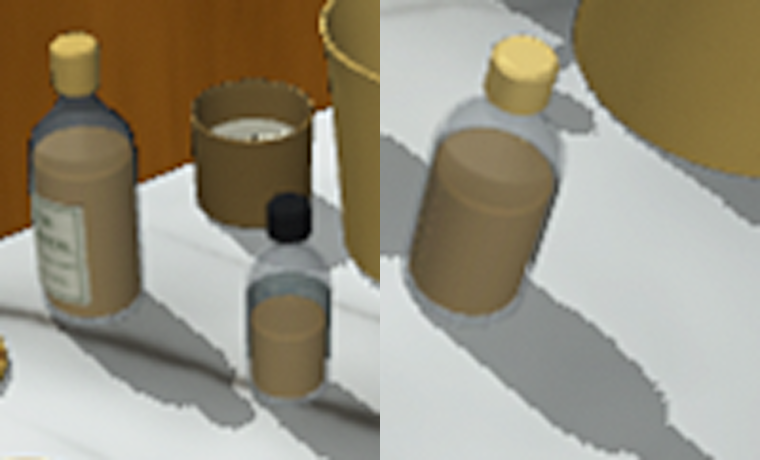

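```bash
python3 - <<'E'
from h import *
t=cv2.imread("pics/top0.png")[:,:,::-1].copy(); s=cv2.imread("pics/scene0.png")[:,:,::-1].copy()
T={"tall":((150,188,178,216),(12,80,165),(30,255,255),.168,(284.2,126)),"short":((238,172,262,198),(0,0,0),(180,255,60),.121,(341,168.4)),
"mid":((448,186,476,212),(12,60,185),(30,255,255),.138,(483.2,272.6)),"tin":((366,260,432,324),(15,70,138),(30,255,255),.070,(353,311))}
for k,(w,lo,hi,z,uv) in T.items():
    b=blob(t,w,lo,hi); c=circ("top",b,z); e,_=cv2.minEnclosingCircle(b.astype(np.float32))
    m=np.array(e)
    # midpoint triangulation
    o1,d1=ray("top",*m); o2,d2=ray("scene",*uv); A=np.c_[d1[0],-d2[0]]; l=np.linalg.lstsq(A,o2-o1,rcond=None)[0]
    X=(o1+d1[0]*l[0]+o2+d2[0]*l[1])/2
    print(k,c,m.round(1),"tri",(X*1000).round(1),"scene proj",proj("scene",[c[0]/1e3,c[1]/1e3,z]).round(1),uv)
b=blob(t,(305,170,345,218),(0,70,0),(14,255,255));print("mill",circ("top",b,.08), cast("top",321.5,184,.153))
b=blob(t,(366,180,412,226),(15,70,0),(30,255,255));print("tumbler",circ("top",b,.074))
E
```

```text
tall [593.  194.9  11.8] [161.6 200.9] tri [593.  196.1 165.1] scene proj [284.7 124.9] (284.2, 126)
short [630.3  56.4  12.2] [249.5 184.9] tri [630.   57.1 119.4] scene proj [341.6 167.8] (341, 168.4)
mid [ 602.4 -306.8   11.2] [462.4 197.6] tri [ 601.6 -305.7  138.2] scene proj [485.  272.7] (483.2, 272.6)
tin [ 438.9 -215.6   29.2] [403.5 295.5] tri [ 438.8 -213.2   84.9] scene proj [353.6 318.6] (353, 311)
mill [623.2 -72.6  35.3] [[ 0.62349223 -0.06921122]]
tumbler [ 605.7 -191.4   36.7]
```

```bash
python3 -m creep '[{"rz":-0.0184,"tz":-0.003},{"rz":-0.0184,"tz":-0.003},{"rz":-0.0184,"tz":-0.003},{"rz":-0.0184,"tz":-0.003},{"rz":-0.0184,"tz":-0.003},{"rz":-0.0184,"tz":-0.003},{"rz":-0.0184,"tz":-0.003},{"rz":-0.0184},{"rz":-0.0184},{"rz":-0.0184},{"rz":-0.0184},{"tz":0}]' 1; python3 -c "
from bench import get_obs;print(get_obs()['joint_positions'].round(3))"
```

```text
[ 1.179  0.592  0.048  1.61  -0.033  0.943 -0.034]invalid input at $[0]: expected keys tx, ty, tz, rx, ry, rz
```

```bash
python3 -m creep '[{"tx":0,"ty":0,"tz":-0.005,"rx":0,"ry":0,"rz":-0.0184},{"tx":0,"ty":0,"tz":-0.005,"rx":0,"ry":0,"rz":-0.0184},{"tx":0,"ty":0,"tz":-0.005,"rx":0,"ry":0,"rz":-0.0184},{"tx":0,"ty":0,"tz":-0.005,"rx":0,"ry":0,"rz":-0.0184},{"tx":0,"ty":0,"tz":0,"rx":0,"ry":0,"rz":-0.0184},{"tx":0,"ty":0,"tz":0,"rx":0,"ry":0,"rz":-0.0184},{"tx":0,"ty":0,"tz":0,"rx":0,"ry":0,"rz":-0.0184},{"tx":0,"ty":0,"tz":0,"rx":0,"ry":0,"rz":-0.0184},{"tx":0,"ty":0,"tz":0,"rx":0,"ry":0,"rz":-0.0184},{"tx":0,"ty":0,"tz":0,"rx":0,"ry":0,"rz":-0.0184},{"tx":0,"ty":0,"tz":0,"rx":0,"ry":0,"rz":-0.0184},{"tx":0,"ty":0,"tz":0,"rx":0,"ry":0,"rz":0}]' 1; python3 -c "
from bench import get_obs;print(get_obs()['joint_positions'].round(3))"
```

```text
clock: 1.1
tool_pos: [0.2129, -0.6925, 0.2505]
ee_rot: [-3.141, -0.001, 1.572]
wrist_force: [0.4, -0.4, -0.6]
gripper_width: 0.0857
finger_force: 0.0
[ 1.391  0.587 -0.283  1.581  0.184  1.002  1.054]
```

```bash
python3 -m creep '[{"tx":0.034,"ty":0.0165,"tz":0,"rx":0,"ry":0,"rz":0},{"tx":0.034,"ty":0.0165,"tz":0,"rx":0,"ry":0,"rz":0},{"tx":0.034,"ty":0.0165,"tz":0,"rx":0,"ry":0,"rz":0},{"tx":0.034,"ty":0.0165,"tz":0,"rx":0,"ry":0,"rz":0},{"tx":0.034,"ty":0.0165,"tz":0,"rx":0,"ry":0,"rz":0},{"tx":0.034,"ty":0.0165,"tz":0,"rx":0,"ry":0,"rz":0},{"tx":0.034,"ty":0.0165,"tz":0,"rx":0,"ry":0,"rz":0},{"tx":0.034,"ty":0.0165,"tz":0,"rx":0,"ry":0,"rz":0},{"tx":0.034,"ty":0.0165,"tz":0,"rx":0,"ry":0,"rz":0},{"tx":0.034,"ty":0.0165,"tz":0,"rx":0,"ry":0,"rz":0},{"tx":0.034,"ty":0.0165,"tz":0,"rx":0,"ry":0,"rz":0},{"tx":0,"ty":0,"tz":0,"rx":0,"ry":0,"rz":0}]'; python3 -c "
from bench import get_obs;print(get_obs()['joint_positions'].round(3))"
```

```text
clock: 2.1
tool_pos: [0.399, -0.3106, 0.2517]
ee_rot: [3.139, -0.004, 1.58]
wrist_force: [-0.1, -0.1, 0.1]
gripper_width: 0.0855
finger_force: 0.0
[ 0.891  0.312 -0.394  2.063  0.16   0.796  0.411]
```

```bash
python3 -m creep '[{"tx":0.024,"ty":0.010,"tz":0.01,"rx":0,"ry":0,"rz":0},{"tx":0.024,"ty":0.010,"tz":0.01,"rx":0,"ry":0,"rz":0},{"tx":0.024,"ty":0.010,"tz":0.01,"rx":0,"ry":0,"rz":0},{"tx":0.023,"ty":0.010,"tz":0.01,"rx":0,"ry":0,"rz":0},{"tx":0,"ty":0,"tz":0.03,"rx":0,"ry":0,"rz":0},{"tx":0,"ty":0,"tz":0.03,"rx":0,"ry":0,"rz":0},{"tx":0,"ty":0,"tz":0,"rx":0,"ry":0,"rz":0},{"tx":0,"ty":0,"tz":0,"rx":0,"ry":0,"rz":0}]'; python3 - <<'E'
from h import *
print(get_obs()['joint_positions'].round(3),get_obs()['tool_pos'].round(4))
cv2.imwrite("pics/s1.png",get_image("scene")[:,:,::-1])
E
```

```text
clock: 2.77
tool_pos: [0.4338, -0.2236, 0.1504]
ee_rot: [-3.138, -0.001, 1.569]
wrist_force: [-0.4, -0.3, -0.1]
gripper_width: 0.0854
finger_force: 0.0
[ 0.655  0.444 -0.352  2.187  0.284  0.557  0.089] [ 0.4338 -0.2236  0.1504]
```

View pics/s1.png

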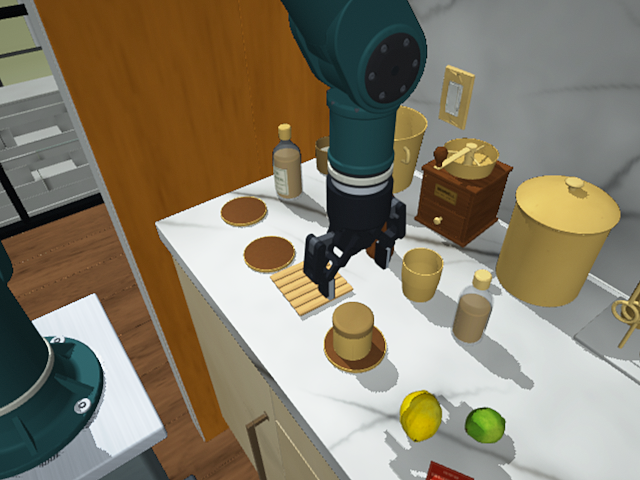

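```bash
python3 -m creep '[{"tx":0.008,"ty":0.0055,"tz":0.0,"rx":0,"ry":0,"rz":0},{"tx":0,"ty":0,"tz":0.02,"rx":0,"ry":0,"rz":0},{"tx":0,"ty":0,"tz":0.02,"rx":0,"ry":0,"rz":0},{"tx":0,"ty":0,"tz":0.02,"rx":0,"ry":0,"rz":0},{"tx":0,"ty":0,"tz":0.02,"rx":0,"ry":0,"rz":0},{"tx":0,"ty":0,"tz":0.02,"rx":0,"ry":0,"rz":0},{"tx":0,"ty":0,"tz":0.02,"rx":0,"ry":0,"rz":0},{"tx":0,"ty":0,"tz":0,"rx":0,"ry":0,"rz":0},{"tx":0,"ty":0,"tz":0,"rx":0,"ry":0,"rz":0}]'
```

```text
clock: 3.57
tool_pos: [0.4416, -0.2159, 0.032]
ee_rot: [3.141, 0.0, 1.57]
wrist_force: [0.2, -1.1, 0.0]
gripper_width: 0.0853
finger_force: 0.0
```

```bash
python3 -m creep '[{"tx":0,"ty":0,"tz":0,"rx":0,"ry":0,"rz":0},{"tx":0,"ty":0,"tz":0,"rx":0,"ry":0,"rz":0},{"tx":0,"ty":0,"tz":0,"rx":0,"ry":0,"rz":0},{"tx":0,"ty":0,"tz":0,"rx":0,"ry":0,"rz":0},{"tx":0,"ty":0,"tz":0,"rx":0,"ry":0,"rz":0},{"tx":0,"ty":0,"tz":0,"rx":0,"ry":0,"rz":0},{"tx":0,"ty":0,"tz":0,"rx":0,"ry":0,"rz":0},{"tx":0,"ty":0,"tz":0,"rx":0,"ry":0,"rz":0}]' -1 35;  python3 -m creep '[{"tx":0,"ty":0,"tz":-0.005,"rx":0,"ry":0,"rz":0},{"tx":0,"ty":0,"tz":-0.01,"rx":0,"ry":0,"rz":0},{"tx":0,"ty":0,"tz":-0.015,"rx":0,"ry":0,"rz":0},{"tx":0,"ty":0,"tz":0,"rx":0,"ry":0,"rz":0},{"tx":0,"ty":0,"tz":0,"rx":0,"ry":0,"rz":0}]'
```

```text
clock: 4.23
tool_pos: [0.4413, -0.2163, 0.0331]
ee_rot: [3.139, 0.001, 1.57]
wrist_force: [-1.0, 1.2, 6.9]
gripper_width: 0.0611
finger_force: 36.7
clock: 4.65
tool_pos: [0.4413, -0.2164, 0.0625]
ee_rot: [3.139, 0.001, 1.57]
wrist_force: [0.1, 0.5, -1.8]
gripper_width: 0.0607
finger_force: 38.4
```

```bash
python3 -m creep '[{"tx":0.013,"ty":0.002,"tz":0,"rx":0,"ry":0,"rz":0},{"tx":0.02,"ty":0.004,"tz":0,"rx":0,"ry":0,"rz":0},{"tx":0.025,"ty":0.004,"tz":0,"rx":0,"ry":0,"rz":0},{"tx":0.025,"ty":0.004,"tz":0,"rx":0,"ry":0,"rz":0},{"tx":0.025,"ty":0.004,"tz":0,"rx":0,"ry":0,"rz":0},{"tx":0.021,"ty":0.004,"tz":0,"rx":0,"ry":0,"rz":0},{"tx":0.02,"ty":0.004,"tz":0,"rx":0,"ry":0,"rz":0},{"tx":0,"ty":0,"tz":0.01,"rx":0,"ry":0,"rz":0},{"tx":0,"ty":0,"tz":0.006,"rx":0,"ry":0,"rz":0},{"tx":0,"ty":0,"tz":0,"rx":0,"ry":0,"rz":0},{"tx":0,"ty":0,"tz":0,"rx":0,"ry":0,"rz":0},{"tx":0,"ty":0,"tz":0,"rx":0,"ry":0,"rz":0}]'
```

```text
clock: 5.65
tool_pos: [0.466, -0.0682, 0.0451]
ee_rot: [-3.141, 0.001, 1.568]
wrist_force: [-0.5, 0.0, -1.2]
gripper_width: 0.0608
finger_force: 38.4
```

Lower 9 mm more, watching the force.

```bash
python3 -m creep '[{"tx":0.001,"ty":0.001,"tz":0.004,"rx":0,"ry":0,"rz":0},{"tx":0,"ty":0,"tz":0.003,"rx":0,"ry":0,"rz":0},{"tx":0,"ty":0,"tz":0.002,"rx":0,"ry":0,"rz":0},{"tx":0,"ty":0,"tz":0,"rx":0,"ry":0,"rz":0},{"tx":0,"ty":0,"tz":0,"rx":0,"ry":0,"rz":0}]'
```

```text
clock: 6.07
tool_pos: [0.4676, -0.0661, 0.0362]
ee_rot: [3.141, 0.0, 1.57]
wrist_force: [-0.2, 0.3, -1.1]
gripper_width: 0.0609
finger_force: 38.4
```

```bash
python3 -m creep '[{"tx":0,"ty":0,"tz":0.001,"rx":0,"ry":0,"rz":0},{"tx":0,"ty":0,"tz":0.0005,"rx":0,"ry":0,"rz":0},{"tx":0,"ty":0,"tz":0,"rx":0,"ry":0,"rz":0},{"tx":0,"ty":0,"tz":0,"rx":0,"ry":0,"rz":0}]'
```

```text
clock: 6.4
tool_pos: [0.4676, -0.066, 0.0361]
ee_rot: [3.141, 0.001, 1.571]
wrist_force: [-2.2, 0.4, 15.0]
gripper_width: 0.0607
finger_force: 39.5
```

```bash
python3 -m creep '[{"tx":0,"ty":0,"tz":-0.0005,"rx":0,"ry":0,"rz":0},{"tx":0,"ty":0,"tz":0,"rx":0,"ry":0,"rz":0},{"tx":0,"ty":0,"tz":0,"rx":0,"ry":0,"rz":0},{"tx":0,"ty":0,"tz":0,"rx":0,"ry":0,"rz":0},{"tx":0,"ty":0,"tz":0,"rx":0,"ry":0,"rz":0},{"tx":0,"ty":0,"tz":0,"rx":0,"ry":0,"rz":0}]' 1; python3 -m creep '[{"tx":0,"ty":0,"tz":-0.01,"rx":0,"ry":0,"rz":0},{"tx":0,"ty":0,"tz":-0.02,"rx":0,"ry":0,"rz":0},{"tx":0,"ty":0,"tz":-0.03,"rx":0,"ry":0,"rz":0},{"tx":0,"ty":0,"tz":-0.03,"rx":0,"ry":0,"rz":0},{"tx":0,"ty":0,"tz":-0.03,"rx":0,"ry":0,"rz":0},{"tx":0.02,"ty":0.02,"tz":-0.03,"rx":0,"ry":0,"rz":0},{"tx":0.02,"ty":0.025,"tz":-0.01,"rx":0,"ry":0,"rz":0},{"tx":0.02,"ty":0.025,"tz":0,"rx":0,"ry":0,"rz":0},{"tx":0.02,"ty":0.025,"tz":0,"rx":0,"ry":0,"rz":0},{"tx":0.02,"ty":0.025,"tz":0,"rx":0,"ry":0,"rz":0},{"tx":0.02,"ty":0.025,"tz":0,"rx":0,"ry":0,"rz":0},{"tx":0,"ty":0.016,"tz":0,"rx":0,"ry":0,"rz":0}]'; python3 -m creep '[{"tx":0,"ty":0,"tz":0,"rx":0,"ry":0,"rz":0}]';  python3 - <<'E'
from h import *
cv2.imwrite("pics/s2.png",get_image("scene")[:,:,::-1])
cv2.imwrite("pics/t2.png",get_image("top")[:,:,::-1])
E
```

```text
clock: 6.9
tool_pos: [0.4675, -0.066, 0.0351]
ee_rot: [-3.141, -0.0, 1.571]
wrist_force: [0.2, 0.7, 0.2]
gripper_width: 0.0856
finger_force: 0.0
clock: 7.9
tool_pos: [0.6308, 0.0606, 0.1966]
ee_rot: [3.139, -0.005, 1.577]
wrist_force: [0.2, 0.5, -0.8]
gripper_width: 0.0851
finger_force: 0.0
clock: 7.98
tool_pos: [0.6323, 0.0563, 0.1963]
ee_rot: [3.137, -0.002, 1.573]
wrist_force: [0.4, -0.8, -0.2]
gripper_width: 0.0854
finger_force: 0.0
```

View pics/s2.png

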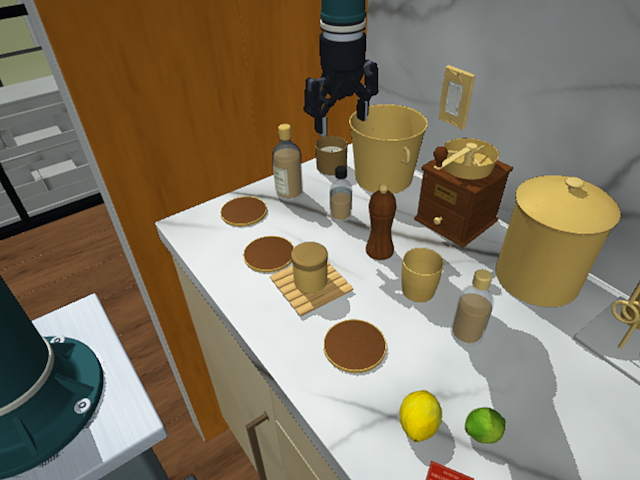

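```bash
python3 - <<'E'
from h import *
for z in(0,.1,.15): print(z,cast("top",[222,255],[132,118],z).round(3).tolist(), cast("scene",388,192,0).round(3))
s=cv2.imread("pics/s2.png")[:,:,::-1].copy();t=cv2.imread("pics/t2.png")[:,:,::-1].copy()
print(circ("scene",blob(s,(315,312,393,378),(0,70,0),(40,255,255)),.007))
print(circ("top",blob(t,(366,260,432,324),(0,70,0),(40,255,255)),.007))
b=blob(t,(290,250,345,312),(15,70,100),(30,255,175));print(circ("top",b,.08))
E
```

```text
0 [[0.768, 0.133], [0.797, 0.066]] [[0.77  0.063]]
0.1 [[0.733, 0.112], [0.759, 0.052]] [[0.77  0.063]]
0.15 [[0.716, 0.101], [0.74, 0.045]] [[0.77  0.063]]
[ 441.1 -216.9   50.9]
[ 445.5 -216.4   49.4]
[466.6 -75.3  43.7]
```

View pics/t2.png

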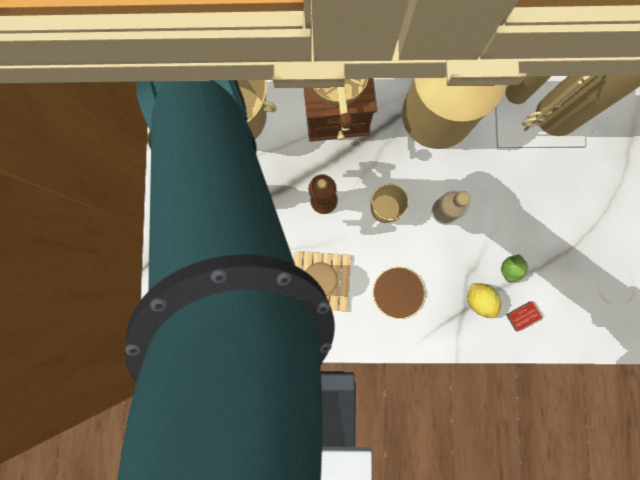

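```bash
python3 -m creep '[{"tx":0,"ty":-0.001,"tz":0.02,"rx":0,"ry":0,"rz":0},{"tx":0,"ty":0,"tz":0.025,"rx":0,"ry":0,"rz":0},{"tx":0,"ty":0,"tz":0.025,"rx":0,"ry":0,"rz":0},{"tx":0,"ty":0,"tz":0.025,"rx":0,"ry":0,"rz":0},{"tx":0,"ty":0,"tz":0.013,"rx":0,"ry":0,"rz":0},{"tx":0,"ty":0,"tz":0,"rx":0,"ry":0,"rz":0},{"tx":0,"ty":0,"tz":0,"rx":0,"ry":0,"rz":0}]'; python3 -c "
from bench import get_obs;print(get_obs()['joint_positions'].round(3))"
```

```text
clock: 8.67
tool_pos: [0.6266, 0.0534, 0.0873]
ee_rot: [-3.14, 0.001, 1.57]
wrist_force: [0.7, 0.9, 0.3]
gripper_width: 0.0854
finger_force: 0.0
[ 0.031  0.668 -0.272  1.915  0.3    0.599 -0.436]
```

```bash
python3 -m creep '[{"tx":0.003,"ty":0.0035,"tz":0.005,"rx":0,"ry":0,"rz":0},{"tx":0,"ty":0,"tz":0,"rx":0,"ry":0,"rz":0},{"tx":0,"ty":0,"tz":0,"rx":0,"ry":0,"rz":0}]'; python3 -m creep '[{"tx":0,"ty":0,"tz":0,"rx":0,"ry":0,"rz":0},{"tx":0,"ty":0,"tz":0,"rx":0,"ry":0,"rz":0},{"tx":0,"ty":0,"tz":0,"rx":0,"ry":0,"rz":0},{"tx":0,"ty":0,"tz":0,"rx":0,"ry":0,"rz":0},{"tx":0,"ty":0,"tz":0,"rx":0,"ry":0,"rz":0},{"tx":0,"ty":0,"tz":0,"rx":0,"ry":0,"rz":0},{"tx":0,"ty":0,"tz":0,"rx":0,"ry":0,"rz":0},{"tx":0,"ty":0,"tz":0,"rx":0,"ry":0,"rz":0},{"tx":0,"ty":0,"tz":0,"rx":0,"ry":0,"rz":0},{"tx":0,"ty":0,"tz":0,"rx":0,"ry":0,"rz":0},{"tx":0,"ty":0,"tz":0,"rx":0,"ry":0,"rz":0},{"tx":0,"ty":0,"tz":0,"rx":0,"ry":0,"rz":0}]' -1 35
```

```text
clock: 8.92
tool_pos: [0.6322, 0.0576, 0.0835]
ee_rot: [3.139, -0.001, 1.571]
wrist_force: [0.7, 0.4, -0.5]
gripper_width: 0.0859
finger_force: 0.0
clock: 9.92
tool_pos: [0.6311, 0.057, 0.0823]
ee_rot: [3.142, 0.0, 1.571]
wrist_force: [0.7, -0.4, -0.0]
gripper_width: 0.0179
finger_force: 35.0
```

```bash
python3 -m creep '[{"tx":0,"ty":0,"tz":-0.005,"rx":0,"ry":0,"rz":0},{"tx":0,"ty":0,"tz":-0.01,"rx":0,"ry":0,"rz":0},{"tx":0,"ty":0,"tz":-0.02,"rx":0,"ry":0,"rz":0},{"tx":0,"ty":0,"tz":-0.025,"rx":0,"ry":0,"rz":0},{"tx":0,"ty":0,"tz":-0.025,"rx":0,"ry":0,"rz":0},{"tx":0,"ty":-0.01,"tz":-0.02,"rx":0,"ry":0,"rz":0},{"tx":0,"ty":-0.02,"tz":-0.005,"rx":0,"ry":0,"rz":0},{"tx":0,"ty":-0.03,"tz":0,"rx":0,"ry":0,"rz":0},{"tx":-0.01,"ty":-0.03,"tz":0,"rx":0,"ry":0,"rz":0},{"tx":-0.015,"ty":-0.03,"tz":0,"rx":0,"ry":0,"rz":0},{"tx":-0.025,"ty":-0.02,"tz":0,"rx":0,"ry":0,"rz":0},{"tx":-0.03,"ty":-0.015,"tz":0,"rx":0,"ry":0,"rz":0}]'; python3 -m creep '[{"tx":-0.03,"ty":-0.01,"tz":0,"rx":0,"ry":0,"rz":0},{"tx":-0.03,"ty":-0.01,"tz":0,"rx":0,"ry":0,"rz":0},{"tx":-0.03,"ty":-0.005,"tz":0,"rx":0,"ry":0,"rz":0},{"tx":-0.03,"ty":-0.005,"tz":0,"rx":0,"ry":0,"rz":0},{"tx":-0.03,"ty":0,"tz":0,"rx":0,"ry":0,"rz":0},{"tx":-0.025,"ty":0,"tz":0,"rx":0,"ry":0,"rz":0},{"tx":-0.015,"ty":0,"tz":0,"rx":0,"ry":0,"rz":0},{"tx":0,"ty":0,"tz":0,"rx":0,"ry":0,"rz":0},{"tx":0,"ty":0,"tz":0,"rx":0,"ry":0,"rz":0},{"tx":0,"ty":0,"tz":0,"rx":0,"ry":0,"rz":0}]'
```

```text
clock: 10.92
tool_pos: [0.4731, -0.0218, 0.193]
ee_rot: [-3.14, -0.0, 1.575]
wrist_force: [1.1, -1.2, -2.2]
gripper_width: 0.0179
finger_force: 34.8
clock: 11.75
tool_pos: [0.446, -0.2118, 0.1926]
ee_rot: [3.142, -0.001, 1.572]
wrist_force: [0.1, -0.5, -2.0]
gripper_width: 0.0177
finger_force: 34.8
```

```bash
python3 -m creep '[{"tx":-0.0045,"ty":-0.001,"tz":0.01,"rx":0,"ry":0,"rz":0},{"tx":0,"ty":0,"tz":0.02,"rx":0,"ry":0,"rz":0},{"tx":0,"ty":0,"tz":0.02,"rx":0,"ry":0,"rz":0},{"tx":0,"ty":0,"tz":0.02,"rx":0,"ry":0,"rz":0},{"tx":0,"ty":0,"tz":0.015,"rx":0,"ry":0,"rz":0},{"tx":0,"ty":0,"tz":0.010,"rx":0,"ry":0,"rz":0},{"tx":0,"ty":0,"tz":0.004,"rx":0,"ry":0,"rz":0},{"tx":0,"ty":0,"tz":0,"rx":0,"ry":0,"rz":0},{"tx":0,"ty":0,"tz":0,"rx":0,"ry":0,"rz":0},{"tx":0,"ty":0,"tz":0,"rx":0,"ry":0,"rz":0},{"tx":0,"ty":0,"tz":0,"rx":0,"ry":0,"rz":0}]'; python3 -c "
from bench import get_obs;print(get_obs()['joint_positions'].round(3))"
```

```text
clock: 12.67
tool_pos: [0.4457, -0.2177, 0.0941]
ee_rot: [3.14, 0.001, 1.571]
wrist_force: [0.2, 0.3, -2.0]
gripper_width: 0.0177
finger_force: 34.7
[ 0.537  0.539 -0.231  2.211  0.294  0.418  0.067]
```

```bash
python3 -m creep '[{"tx":0.0005,"ty":-0.0005,"tz":0.002,"rx":0,"ry":0,"rz":0},{"tx":0,"ty":0,"tz":0.0015,"rx":0,"ry":0,"rz":0},{"tx":0,"ty":0,"tz":0.001,"rx":0,"ry":0,"rz":0},{"tx":0,"ty":0,"tz":0,"rx":0,"ry":0,"rz":0},{"tx":0,"ty":0,"tz":0,"rx":0,"ry":0,"rz":0}]'
```

```text
clock: 13.08
tool_pos: [0.4448, -0.2171, 0.0891]
ee_rot: [3.141, 0.0, 1.571]
wrist_force: [0.1, -0.0, 2.6]
gripper_width: 0.0176
finger_force: 35.0
```

```bash
python3 -m creep '[{"tx":0,"ty":0,"tz":0,"rx":0,"ry":0,"rz":0},{"tx":0,"ty":0,"tz":0,"rx":0,"ry":0,"rz":0},{"tx":0,"ty":0,"tz":0,"rx":0,"ry":0,"rz":0},{"tx":0,"ty":0,"tz":0,"rx":0,"ry":0,"rz":0},{"tx":0,"ty":0,"tz":0,"rx":0,"ry":0,"rz":0},{"tx":0,"ty":0,"tz":0,"rx":0,"ry":0,"rz":0},{"tx":0,"ty":0,"tz":0,"rx":0,"ry":0,"rz":0},{"tx":0,"ty":0,"tz":0,"rx":0,"ry":0,"rz":0},{"tx":0,"ty":0,"tz":0,"rx":0,"ry":0,"rz":0}]' 1;python3 -m creep '[{"tx":0,"ty":0,"tz":-0.01,"rx":0,"ry":0,"rz":0},{"tx":0,"ty":0,"tz":-0.02,"rx":0,"ry":0,"rz":0},{"tx":0,"ty":0,"tz":-0.03,"rx":0,"ry":0,"rz":0},{"tx":0,"ty":0,"tz":-0.03,"rx":0,"ry":0,"rz":0},{"tx":-0.005,"ty":0.01,"tz":-0.02,"rx":0,"ry":0,"rz":0},{"tx":-0.015,"ty":0.025,"tz":0,"rx":0,"ry":0,"rz":0},{"tx":-0.015,"ty":0.025,"tz":0,"rx":0,"ry":0,"rz":0},{"tx":-0.015,"ty":0.025,"tz":0,"rx":0,"ry":0,"rz":0},{"tx":-0.015,"ty":0.025,"tz":0,"rx":0,"ry":0,"rz":0},{"tx":-0.015,"ty":0.025,"tz":0,"rx":0,"ry":0,"rz":0},{"tx":-0.01,"ty":0.022,"tz":0,"rx":0,"ry":0,"rz":0}]'; python3 -m creep '[{"tx":0,"ty":0,"tz":0,"rx":0,"ry":0,"rz":0},{"tx":0,"ty":0,"tz":0,"rx":0,"ry":0,"rz":0},{"tx":0,"ty":0,"tz":0,"rx":0,"ry":0,"rz":0}]'; python3 - <<'E'
from h import *
t=get_image("top");s=get_image("scene")
cv2.imwrite("pics/s3.png",s[:,:,::-1])
b=blob(t,(366,240,432,324),(0,70,0),(14,255,255));print(circ("top",b,.007))
b=blob(t,(376,240,432,310),(0,0,0),(180,255,60));print(len(b),circ("top",b,.128))
E
```

```text
clock: 13.83
tool_pos: [0.4445, -0.2169, 0.0888]
ee_rot: [-3.142, 0.0, 1.571]
wrist_force: [0.6, -0.0, -1.2]
gripper_width: 0.0854
finger_force: 0.0
clock: 14.75
tool_pos: [0.6027, -0.3089, 0.1997]
ee_rot: [3.141, 0.001, 1.569]
wrist_force: [-0.3, -0.1, -0.5]
gripper_width: 0.0851
finger_force: 0.0
clock: 15.0
tool_pos: [0.6005, -0.3064, 0.1988]
ee_rot: [-3.14, -0.001, 1.571]
wrist_force: [0.7, -0.6, -0.7]
gripper_width: 0.0851
finger_force: 0.0
[ 445.  -216.2   46.3]
38 [ 445.9 -213.9   12. ]
```

View pics/s3.png

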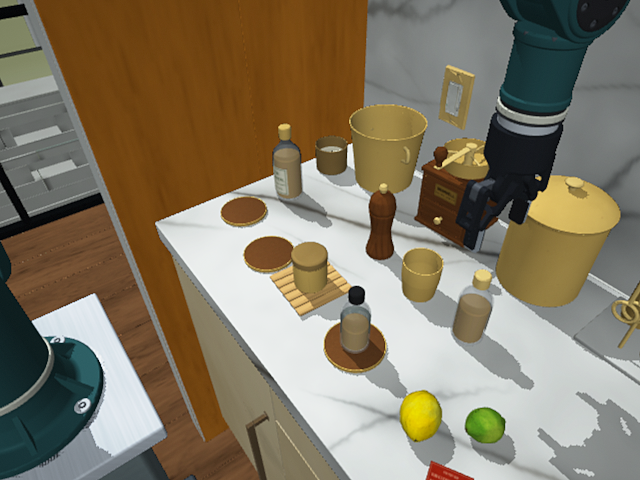

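```bash
python3 -m creep '[{"tx":0,"ty":0.0015,"tz":0.015,"rx":0,"ry":0,"rz":0},{"tx":0,"ty":0,"tz":0.02,"rx":0,"ry":0,"rz":0},{"tx":0,"ty":0,"tz":0.02,"rx":0,"ry":0,"rz":0},{"tx":0,"ty":0,"tz":0.02,"rx":0,"ry":0,"rz":0},{"tx":0,"ty":0,"tz":0.015,"rx":0,"ry":0,"rz":0},{"tx":0,"ty":0,"tz":0.014,"rx":0,"ry":0,"rz":0},{"tx":0,"ty":0,"tz":0,"rx":0,"ry":0,"rz":0},{"tx":0,"ty":0,"tz":0,"rx":0,"ry":0,"rz":0},{"tx":0,"ty":0,"tz":0,"rx":0,"ry":0,"rz":0}]'; python3 -m creep '[{"tx":0,"ty":0,"tz":0,"rx":0,"ry":0,"rz":0},{"tx":0,"ty":0,"tz":0,"rx":0,"ry":0,"rz":0},{"tx":0,"ty":0,"tz":0,"rx":0,"ry":0,"rz":0},{"tx":0,"ty":0,"tz":0,"rx":0,"ry":0,"rz":0},{"tx":0,"ty":0,"tz":0,"rx":0,"ry":0,"rz":0},{"tx":0,"ty":0,"tz":0,"rx":0,"ry":0,"rz":0},{"tx":0,"ty":0,"tz":0,"rx":0,"ry":0,"rz":0},{"tx":0,"ty":0,"tz":0,"rx":0,"ry":0,"rz":0},{"tx":0,"ty":0,"tz":0,"rx":0,"ry":0,"rz":0},{"tx":0,"ty":0,"tz":0,"rx":0,"ry":0,"rz":0},{"tx":0,"ty":0,"tz":0,"rx":0,"ry":0,"rz":0},{"tx":0,"ty":0,"tz":0,"rx":0,"ry":0,"rz":0}]' -1 40
```

```text
clock: 15.85
tool_pos: [0.6035, -0.3071, 0.0958]
ee_rot: [3.14, 0.001, 1.571]
wrist_force: [0.0, -0.4, -0.6]
gripper_width: 0.0856
finger_force: 0.0
clock: 16.85
tool_pos: [0.6029, -0.3071, 0.0951]
ee_rot: [-3.141, 0.0, 1.57]
wrist_force: [-1.8, 0.4, 6.3]
gripper_width: 0.0186
finger_force: 39.1
```

```bash
python3 -m creep '[{"tx":0,"ty":0,"tz":-0.005,"rx":0,"ry":0,"rz":0},{"tx":0,"ty":0,"tz":-0.015,"rx":0,"ry":0,"rz":0},{"tx":0,"ty":0,"tz":-0.025,"rx":0,"ry":0,"rz":0},{"tx":0,"ty":0,"tz":-0.03,"rx":0,"ry":0,"rz":0},{"tx":0,"ty":0,"tz":-0.03,"rx":0,"ry":0,"rz":0},{"tx":0,"ty":0,"tz":-0.03,"rx":0,"ry":0,"rz":0},{"tx":0.005,"ty":-0.01,"tz":-0.02,"rx":0,"ry":0,"rz":0},{"tx":0.01,"ty":-0.02,"tz":0,"rx":0,"ry":0,"rz":0},{"tx":0.02,"ty":-0.02,"tz":0,"rx":0,"ry":0,"rz":0},{"tx":0.03,"ty":-0.02,"tz":0,"rx":0,"ry":0,"rz":0},{"tx":0.03,"ty":-0.02,"tz":0,"rx":0,"ry":0,"rz":0},{"tx":0.03,"ty":-0.015,"tz":0,"rx":0,"ry":0,"rz":0}]'; python3 -m creep '[{"tx":0.03,"ty":-0.01,"tz":0,"rx":0,"ry":0,"rz":0},{"tx":0.03,"ty":-0.01,"tz":0,"rx":0,"ry":0,"rz":0},{"tx":0.03,"ty":-0.01,"tz":0,"rx":0,"ry":0,"rz":0},{"tx":0.03,"ty":-0.01,"tz":0,"rx":0,"ry":0,"rz":0},{"tx":0.03,"ty":-0.005,"tz":0,"rx":0,"ry":0,"rz":0},{"tx":0.03,"ty":0,"tz":0,"rx":0,"ry":0,"rz":0},{"tx":0.025,"ty":0,"tz":0,"rx":0,"ry":0,"rz":0},{"tx":0.015,"ty":0,"tz":0,"rx":0,"ry":0,"rz":0},{"tx":0.01,"ty":0,"tz":0,"rx":0,"ry":0,"rz":0},{"tx":0,"ty":0,"tz":0,"rx":0,"ry":0,"rz":0},{"tx":0,"ty":0,"tz":0,"rx":0,"ry":0,"rz":0},{"tx":0,"ty":0,"tz":0,"rx":0,"ry":0,"rz":0}]'; python3 -c "
from bench import get_obs;print(get_obs()['joint_positions'].round(3))"
```

```text
clock: 17.85
tool_pos: [0.4956, -0.1809, 0.2491]
ee_rot: [-3.14, -0.0, 1.569]
wrist_force: [0.7, 0.4, -1.9]
gripper_width: 0.019
finger_force: 39.3
clock: 18.85
tool_pos: [0.453, 0.0466, 0.2495]
ee_rot: [-3.141, 0.001, 1.569]
wrist_force: [0.7, -0.5, -2.0]
gripper_width: 0.0187
finger_force: 39.4
[ 0.18   0.254 -0.456  2.161  0.163  0.759 -0.384]
```

```bash
python3 -m creep '[{"tx":0.0025,"ty":-0.0025,"tz":0.01,"rx":0,"ry":0,"rz":0},{"tx":0,"ty":0,"tz":0.025,"rx":0,"ry":0,"rz":0},{"tx":0,"ty":0,"tz":0.025,"rx":0,"ry":0,"rz":0},{"tx":0,"ty":0,"tz":0.025,"rx":0,"ry":0,"rz":0},{"tx":0,"ty":0,"tz":0.025,"rx":0,"ry":0,"rz":0},{"tx":0,"ty":0,"tz":0.015,"rx":0,"ry":0,"rz":0},{"tx":0,"ty":0,"tz":0.010,"rx":0,"ry":0,"rz":0},{"tx":0,"ty":0,"tz":0.0065,"rx":0,"ry":0,"rz":0},{"tx":0,"ty":0,"tz":0,"rx":0,"ry":0,"rz":0},{"tx":0,"ty":0,"tz":0,"rx":0,"ry":0,"rz":0},{"tx":0,"ty":0,"tz":0,"rx":0,"ry":0,"rz":0}]'
```

```text
clock: 19.77
tool_pos: [0.4513, 0.0502, 0.1089]
ee_rot: [3.14, -0.0, 1.57]
wrist_force: [0.3, -0.2, -1.0]
gripper_width: 0.019
finger_force: 39.3
```

```bash
python3 -m creep '[{"tx":-0.0005,"ty":0,"tz":0.003,"rx":0,"ry":0,"rz":0},{"tx":0,"ty":0,"tz":0.002,"rx":0,"ry":0,"rz":0},{"tx":0,"ty":0,"tz":0.001,"rx":0,"ry":0,"rz":0},{"tx":0,"ty":0,"tz":0.001,"rx":0,"ry":0,"rz":0},{"tx":0,"ty":0,"tz":0,"rx":0,"ry":0,"rz":0},{"tx":0,"ty":0,"tz":0,"rx":0,"ry":0,"rz":0}]'
```

```text
clock: 20.27
tool_pos: [0.4507, 0.05, 0.1019]
ee_rot: [3.141, 0.001, 1.571]
wrist_force: [-0.8, -1.2, 4.9]
gripper_width: 0.0186
finger_force: 40.2
```

```bash
python3 -m creep '[{"tx":0,"ty":0,"tz":0,"rx":0,"ry":0,"rz":0},{"tx":0,"ty":0,"tz":0,"rx":0,"ry":0,"rz":0},{"tx":0,"ty":0,"tz":0,"rx":0,"ry":0,"rz":0},{"tx":0,"ty":0,"tz":0,"rx":0,"ry":0,"rz":0},{"tx":0,"ty":0,"tz":0,"rx":0,"ry":0,"rz":0},{"tx":0,"ty":0,"tz":0,"rx":0,"ry":0,"rz":0},{"tx":0,"ty":0,"tz":0,"rx":0,"ry":0,"rz":0},{"tx":0,"ty":0,"tz":0,"rx":0,"ry":0,"rz":0},{"tx":0,"ty":0,"tz":0,"rx":0,"ry":0,"rz":0}]' 1;python3 -m creep '[{"tx":0,"ty":0,"tz":-0.01,"rx":0,"ry":0,"rz":0},{"tx":0,"ty":0,"tz":-0.02,"rx":0,"ry":0,"rz":0},{"tx":0,"ty":0,"tz":-0.03,"rx":0,"ry":0,"rz":0},{"tx":0,"ty":0,"tz":-0.03,"rx":0,"ry":0,"rz":0},{"tx":0.01,"ty":0.01,"tz":-0.02,"rx":0,"ry":0,"rz":0},{"tx":0.02,"ty":0.02,"tz":-0.01,"rx":0,"ry":0,"rz":0},{"tx":0.025,"ty":0.025,"tz":0,"rx":0,"ry":0,"rz":0},{"tx":0.025,"ty":0.025,"tz":0,"rx":0,"ry":0,"rz":0},{"tx":0.025,"ty":0.025,"tz":0,"rx":0,"ry":0,"rz":0},{"tx":0.025,"ty":0.025,"tz":0,"rx":0,"ry":0,"rz":0},{"tx":0.016,"ty":0.012,"tz":0,"rx":0,"ry":0,"rz":0}]'; python3 -m creep '[{"tx":0,"ty":0,"tz":0,"rx":0,"ry":0,"rz":0},{"tx":0,"ty":0,"tz":0,"rx":0,"ry":0,"rz":0},{"tx":0,"ty":0,"tz":0,"rx":0,"ry":0,"rz":0}]'; python3 - <<'E'
from h import *
print(get_obs()['joint_positions'].round(3))
cv2.imwrite("pics/s4.png",get_image("scene")[:,:,::-1])
E
```

```text
clock: 21.02
tool_pos: [0.4506, 0.0501, 0.1013]
ee_rot: [-3.142, 0.0, 1.571]
wrist_force: [0.6, 0.2, 0.1]
gripper_width: 0.0849
finger_force: 0.0
clock: 21.93
tool_pos: [0.5956, 0.1992, 0.2215]
ee_rot: [3.139, -0.003, 1.571]
wrist_force: [0.2, 0.6, -0.4]
gripper_width: 0.0858
finger_force: 0.0
clock: 22.18
tool_pos: [0.5916, 0.1949, 0.2206]
ee_rot: [-3.14, 0.002, 1.57]
wrist_force: [-0.5, 0.0, -0.3]
gripper_width: 0.0857
finger_force: 0.0
[-0.086  0.506 -0.431  1.841  0.272  0.855 -0.65 ]
```

View pics/s4.png

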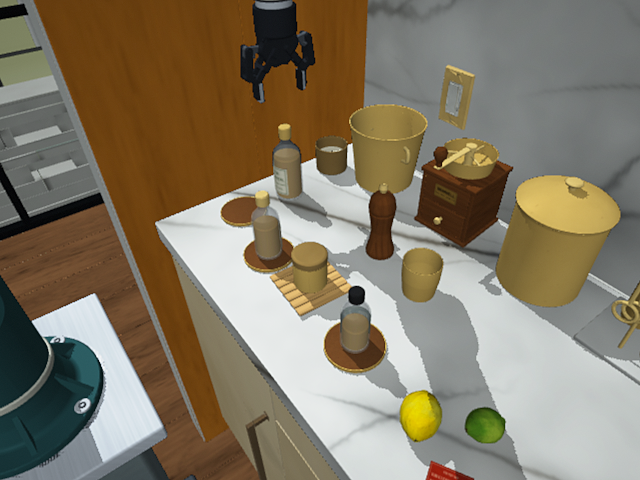

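```bash
python3 -m creep '[{"tx":0.0005,"ty":0.0015,"tz":0.015,"rx":0,"ry":0,"rz":0},{"tx":0,"ty":0,"tz":0.02,"rx":0,"ry":0,"rz":0},{"tx":0,"ty":0,"tz":0.02,"rx":0,"ry":0,"rz":0},{"tx":0,"ty":0,"tz":0.02,"rx":0,"ry":0,"rz":0},{"tx":0,"ty":0,"tz":0.015,"rx":0,"ry":0,"rz":0},{"tx":0,"ty":0,"tz":0.015,"rx":0,"ry":0,"rz":0},{"tx":0,"ty":0,"tz":0,"rx":0,"ry":0,"rz":0},{"tx":0,"ty":0,"tz":0,"rx":0,"ry":0,"rz":0},{"tx":0,"ty":0,"tz":0,"rx":0,"ry":0,"rz":0}]'; python3 -m creep '[{"tx":0,"ty":0,"tz":0,"rx":0,"ry":0,"rz":0},{"tx":0,"ty":0,"tz":0,"rx":0,"ry":0,"rz":0},{"tx":0,"ty":0,"tz":0,"rx":0,"ry":0,"rz":0},{"tx":0,"ty":0,"tz":0,"rx":0,"ry":0,"rz":0},{"tx":0,"ty":0,"tz":0,"rx":0,"ry":0,"rz":0},{"tx":0,"ty":0,"tz":0,"rx":0,"ry":0,"rz":0},{"tx":0,"ty":0,"tz":0,"rx":0,"ry":0,"rz":0},{"tx":0,"ty":0,"tz":0,"rx":0,"ry":0,"rz":0},{"tx":0,"ty":0,"tz":0,"rx":0,"ry":0,"rz":0},{"tx":0,"ty":0,"tz":0,"rx":0,"ry":0,"rz":0},{"tx":0,"ty":0,"tz":0,"rx":0,"ry":0,"rz":0},{"tx":0,"ty":0,"tz":0,"rx":0,"ry":0,"rz":0}]' -1 55
```

```text
clock: 22.98
tool_pos: [0.5944, 0.196, 0.1172]
ee_rot: [3.141, -0.0, 1.57]
wrist_force: [0.8, 0.1, 0.1]
gripper_width: 0.0852
finger_force: 0.0
clock: 23.98
tool_pos: [0.5941, 0.1966, 0.1167]
ee_rot: [3.142, 0.0, 1.571]
wrist_force: [-1.1, -0.5, 5.3]
gripper_width: 0.0211
finger_force: 53.6
```

```bash
python3 -m creep '[{"tx":0,"ty":0,"tz":-0.005,"rx":0,"ry":0,"rz":0},{"tx":0,"ty":0,"tz":-0.01,"rx":0,"ry":0,"rz":0},{"tx":0,"ty":0,"tz":-0.015,"rx":0,"ry":0,"rz":0},{"tx":0,"ty":-0.01,"tz":-0.01,"rx":0,"ry":0,"rz":0},{"tx":0,"ty":-0.02,"tz":0,"rx":0,"ry":0,"rz":0},{"tx":0,"ty":-0.025,"tz":0,"rx":0,"ry":0,"rz":0},{"tx":0,"ty":-0.025,"tz":0,"rx":0,"ry":0,"rz":0},{"tx":0,"ty":-0.02,"tz":0,"rx":0,"ry":0,"rz":0},{"tx":0,"ty":-0.015,"tz":0,"rx":0,"ry":0,"rz":0},{"tx":0,"ty":0,"tz":0,"rx":0,"ry":0,"rz":0},{"tx":0,"ty":0,"tz":0,"rx":0,"ry":0,"rz":0},{"tx":0,"ty":0,"tz":0,"rx":0,"ry":0,"rz":0}]'
```

```text
clock: 24.98
tool_pos: [0.4801, 0.1967, 0.1568]
ee_rot: [3.14, -0.001, 1.57]
wrist_force: [0.9, -0.4, -3.9]
gripper_width: 0.0206
finger_force: 54.2
```

```bash
python3 -m creep '[{"tx":0.002,"ty":-0.0015,"tz":0.008,"rx":0,"ry":0,"rz":0},{"tx":0,"ty":0,"tz":0.01,"rx":0,"ry":0,"rz":0},{"tx":0,"ty":0,"tz":0.007,"rx":0,"ry":0,"rz":0},{"tx":0,"ty":0,"tz":0.004,"rx":0,"ry":0,"rz":0},{"tx":0,"ty":0,"tz":0,"rx":0,"ry":0,"rz":0},{"tx":0,"ty":0,"tz":0,"rx":0,"ry":0,"rz":0},{"tx":0,"ty":0,"tz":0,"rx":0,"ry":0,"rz":0}]'; python3 -m creep '[{"tx":0,"ty":0,"tz":0.002,"rx":0,"ry":0,"rz":0},{"tx":0,"ty":0,"tz":0.001,"rx":0,"ry":0,"rz":0},{"tx":0,"ty":0,"tz":0.001,"rx":0,"ry":0,"rz":0},{"tx":0,"ty":0,"tz":0,"rx":0,"ry":0,"rz":0},{"tx":0,"ty":0,"tz":0,"rx":0,"ry":0,"rz":0}]'
```

```text
clock: 25.57
tool_pos: [0.4778, 0.1987, 0.1272]
ee_rot: [-3.142, -0.0, 1.571]
wrist_force: [0.4, -0.3, -3.3]
gripper_width: 0.0206
finger_force: 54.2
clock: 25.98
tool_pos: [0.4778, 0.1986, 0.1237]
ee_rot: [3.141, -0.0, 1.571]
wrist_force: [-0.4, 0.1, 0.8]
gripper_width: 0.0208
finger_force: 54.8
```

```bash
python3 -m creep '[{"tx":0,"ty":0,"tz":0.0007,"rx":0,"ry":0,"rz":0},{"tx":0,"ty":0,"tz":0,"rx":0,"ry":0,"rz":0},{"tx":0,"ty":0,"tz":0,"rx":0,"ry":0,"rz":0}]'; python3 -m creep '[{"tx":0,"ty":0,"tz":0,"rx":0,"ry":0,"rz":0},{"tx":0,"ty":0,"tz":0,"rx":0,"ry":0,"rz":0},{"tx":0,"ty":0,"tz":0,"rx":0,"ry":0,"rz":0},{"tx":0,"ty":0,"tz":0,"rx":0,"ry":0,"rz":0},{"tx":0,"ty":0,"tz":0,"rx":0,"ry":0,"rz":0},{"tx":0,"ty":0,"tz":0,"rx":0,"ry":0,"rz":0},{"tx":0,"ty":0,"tz":0,"rx":0,"ry":0,"rz":0},{"tx":0,"ty":0,"tz":0,"rx":0,"ry":0,"rz":0},{"tx":0,"ty":0,"tz":0,"rx":0,"ry":0,"rz":0}]' 1; python3 -m creep '[{"tx":0,"ty":0,"tz":-0.01,"rx":0,"ry":0,"rz":0},{"tx":0,"ty":0,"tz":-0.02,"rx":0,"ry":0,"rz":0},{"tx":0,"ty":0,"tz":-0.03,"rx":0,"ry":0,"rz":0},{"tx":0,"ty":0,"tz":-0.03,"rx":0,"ry":0,"rz":0},{"tx":0,"ty":0,"tz":-0.03,"rx":0,"ry":0,"rz":0},{"tx":-0.01,"ty":0,"tz":-0.02,"rx":0,"ry":0,"rz":0},{"tx":-0.03,"ty":0,"tz":0,"rx":0,"ry":0,"rz":0},{"tx":-0.035,"ty":0,"tz":0,"rx":0,"ry":0,"rz":0},{"tx":-0.035,"ty":0,"tz":0,"rx":0,"ry":0,"rz":0},{"tx":-0.035,"ty":0,"tz":0,"rx":0,"ry":0,"rz":0},{"tx":-0.035,"ty":0,"tz":0,"rx":0,"ry":0,"rz":0},{"tx":-0.035,"ty":0,"tz":0,"rx":0,"ry":0,"rz":0}]';python3 -m creep '[{"tx":-0.035,"ty":0,"tz":0,"rx":0,"ry":0,"rz":0},{"tx":-0.035,"ty":0,"tz":0,"rx":0,"ry":0,"rz":0},{"tx":-0.035,"ty":0,"tz":0,"rx":0,"ry":0,"rz":0},{"tx":-0.035,"ty":0,"tz":0,"rx":0,"ry":0,"rz":0},{"tx":-0.035,"ty":0,"tz":0,"rx":0,"ry":0,"rz":0},{"tx":-0.035,"ty":0,"tz":0,"rx":0,"ry":0,"rz":0},{"tx":-0.035,"ty":0,"tz":0,"rx":0,"ry":0,"rz":0},{"tx":-0.035,"ty":0,"tz":0,"rx":0,"ry":0,"rz":0},{"tx":-0.035,"ty":0,"tz":0,"rx":0,"ry":0,"rz":0},{"tx":-0.02,"ty":0,"tz":0,"rx":0,"ry":0,"rz":0},{"tx":0,"ty":0,"tz":0,"rx":0,"ry":0,"rz":0},{"tx":0,"ty":0,"tz":0,"rx":0,"ry":0,"rz":0}]'; python3 - <<'E'
from h import *
cv2.imwrite("pics/t5.png",get_image("top")[:,:,::-1])
cv2.imwrite("pics/s5.png",get_image("scene")[:,:,::-1])
E
```

```text
clock: 26.23
tool_pos: [0.4778, 0.1987, 0.1237]
ee_rot: [3.141, 0.0, 1.571]
wrist_force: [-1.9, -1.0, 8.4]
gripper_width: 0.021
finger_force: 55.6
clock: 26.98
tool_pos: [0.4776, 0.1986, 0.1226]
ee_rot: [-3.142, -0.0, 1.571]
wrist_force: [-0.4, 0.1, -0.7]
gripper_width: 0.0854
finger_force: 0.0
clock: 27.98
tool_pos: [0.4772, -0.018, 0.2635]
ee_rot: [3.141, 0.0, 1.571]
wrist_force: [0.7, -0.1, 0.5]
gripper_width: 0.0854
finger_force: 0.0
clock: 28.98
tool_pos: [0.4769, -0.3526, 0.2629]
ee_rot: [3.141, -0.0, 1.568]
wrist_force: [0.1, 0.9, -0.2]
gripper_width: 0.0856
finger_force: 0.0
```

View pics/t5.png

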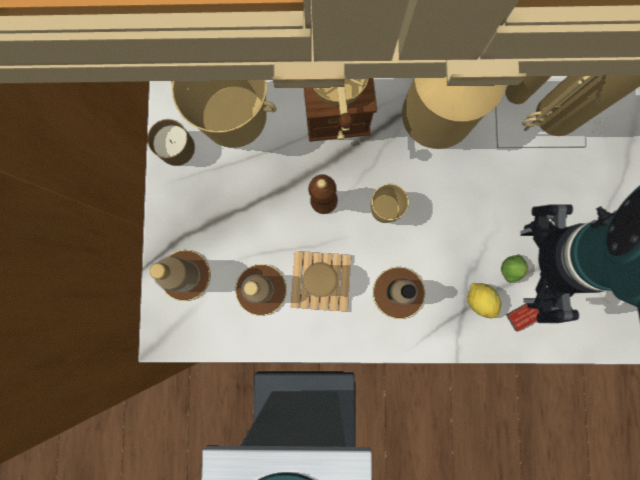

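View pics/s5.png

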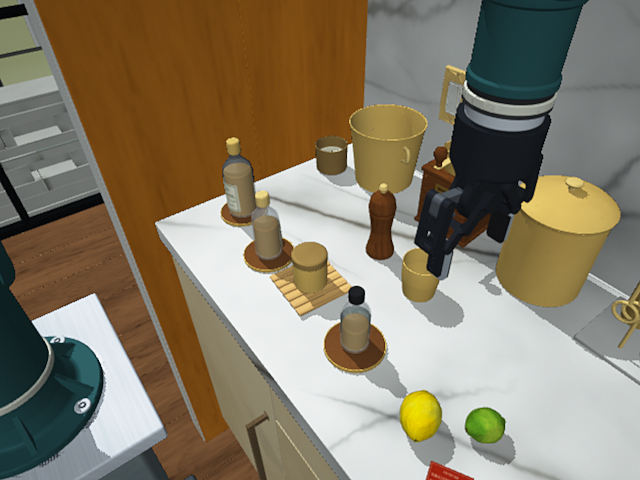

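All four stand upright on their spots: tall cap at (158,271), mid at (250,289), short at (408,291) and tin at (320,280) in the top view. I'll check their positions before handing in.

```bash
python3 - <<'E'
from h import *
t=cv2.imread("pics/t5.png")[:,:,::-1].copy()
for k,w,lo,hi,z,g in [("tall",(146,256,172,284),(12,80,165),(30,255,255),.175,(478.5,198.7)),("mid",(238,274,264,302),(12,60,185),(30,255,255),.145,(451,49.3)),
 ("short",(396,280,420,304),(0,0,0),(180,255,55),.128,(445.2,-216.4)),("tin",(300,260,340,300),(15,70,100),(30,255,158),.080,(467,-66.7))]:
    c=circ("top",blob(t,w,lo,hi),z); print(k,c,"err mm",(c[:2]-g).round(1))
E
```

```text
tall [477.3 196.6  11.6] err mm [-1.2 -2.1]
mid [450.   49.3  10.5] err mm [-1.  0.]
short [ 446.2 -213.8   11.9] err mm [1.  2.6]
tin [462.4 -65.3  46.1] err mm [-4.6  1.4]
```

```bash
python3 -c "
from h import *
print(cast('top',320,280,.08))
print(sign_off())"
```

```text
[[ 0.46585478 -0.06611281]]
the job is handed in; nothing more can be done
None
```

I handed the job in at about 29 s of the 106 s allowed: the bottles stand tall, middle, short from left to right, one on each coaster. My last camera check put each bottle within 3 mm of its coaster's centre and the tin about 1 mm from the trivet's centre; the pepper mill and tumbler look untouched, and the judge's verdict is not shown to me.

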